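Find and mark the tight spot of a shower rail

ROBOT

A 7-joint arm with a two-finger parallel gripper is mounted at the origin on a cart in front of the work surface, level with it; the furniture and walls round the work are solid. World frame = base frame: x ahead of the robot, y to its left, z up, the work surface at z = 0. Lengths are in m, angles in rad, forces in N, time in s.
With the tool pointing down it reaches from about 0.4 to 0.925 m from the base axis. Payload 5.6 kg.
Tool frame: the origin (TCP) lies midway between the tips of the shut fingers; the grasp point (between the pads) lies robot.tcp_to_grasp behind it (robot.tcp_to_grasp is the distance from the TCP to the grasp point, in m); z points along the fingers, y is the line along which they close (so a half turn about z gives the same grasp; the last joint's range is limited). The gripper opens to 85 mm and grips with 20 to 120 N. Pads are 22 mm wide; open, the fingers measure 114 mm over their backs; the gripper's body (76 mm by 85 mm) begins 54 mm behind the grasp point. The pads swing forward as they close: fully open they stand 13 mm farther back than shut.
Start: joints at [-1.16, 0.468, -0.012, 1.603, 0.006, 1.071, -0.056], TCP at [0.285, 0.584, 0.231] pointing down, gripper open.
Joint ranges: [-2.53, 2.53], [-0.31, 2.02], [-1.57, 1.55], [0.28, 2.44], [-1.29, 4.43], [0.15, 1.84], [-2.92, 2.92]. Speed limits (rad/s): [2.57, 2.57, 3.14, 3.14, 3.14, 3.14, 3.14].

INTERFACE

Orientations are given as a 3x3 rotation matrix whose columns are the frame's x, y, z axes.
In Python, from workcell import robot gives the robot as it stands.
- The arm moves only by the tool carry_out, never from a script. Its arguments are lists of equal length, an entry for each row: "linear": the shift along the tool's x, y, z in units of 40 mm (1.0 is 40 mm), a list of three; "roll": the turn about the tool's z in units of 5 degrees (1.0 is 5 degrees); "claw": the gripper's target within -1 to 1 (fully open at 1, half-way at 0, shut at -1). A call has 1 to 10 rows; each row shifts and turns the commanded pose from where the row before left it, along the tool's axes as they then stand; what a row does not reach is not made up. A row lasts 1/8 s, in which the tool goes at most 62.5 mm and 10.7 degrees, less where a joint would pass 70% of its speed; a pose out of reach is approached as far as the arm can. A call is refused whole if a number of a shift passes 1 or a number of a turn 1, either way. A call with a gripper value outside its range is refused whole. The fingers move at their own pace and stop on an object; the grip force is fixed at half the most. Time passes only in rows, so rows that do not move let the fingers close. It gives the time, the measured TCP pose, the force, the opening and the grip force at its end, in the units of the state.
- robot.get_state(): the state, without advancing time (a new reading comes with each control period).
- robot.grab_frame(name): name is "scene" or "side" or "wrist"; returns a dict with "pixels" (480x640x3 uint8, red, green, blue), "z_map" (480x640 float32, m along the optical axis (not along the pixel's ray), 0 where there is no reading), "K" (3x3 intrinsics, pixels), "T" (4x4, takes a point from camera to world coordinates); the wrist camera has in their place "hand_eye" (4x4, takes a point from camera to tool coordinates, whose origin is the TCP and whose axes are the flange's). Camera axes: x right, y down, z forward; pixel columns grow to the right and rows downward; lengths in m; the calibration is good to about 2 mm. A picture is of the moment at which its call begins: read the wrist's pose just before it.
- robot.hand_in(): hands the job in; it is judged then, once.
The state is a dict: "t": time; "q": joint angles; "qvel": joint speeds; "tau": joint torques, N m; "ee_pos": TCP position; "ee_rot": TCP orientation; "wrist_force": force on the tool from outside, world axes, zero at the start; "torque": the same for the moment, N m; "opening": finger opening in m; "gripper_force": force on a finger pad.
Only numpy, scipy, OpenCV 4.12 (cv2) and the standard library are available. Lean on these libraries where they do the work, as an engineer would, in place of code of your own. Each camera call takes 0.05 s, during which the arm holds its last target. There are 200 camera calls.

TASK

This shower rail has a spot where its slider binds. With the clamp knob slack, push the slider gently along the bar against the black rubber ring and on, carrying the ring ahead of it, until you feel it go tight (do not force it); then draw the slider back to leave about 25 mm of bare bar between it and the ring, which stays behind to mark the spot, and turn the knob clockwise to clamp the slider there. Move the ring only with the slider, and leave the other things on the bench alone.

Things in the scene. Friction and masses are not known exactly. Their poses are not given: they have to be found in the camera images.
- rail: fixed dark steel bench plate (110 x 560 mm, top 18 mm above the worktop) carrying a steel shower rail: 22 mm bar, 500 mm long, its axis 78 mm above the worktop, between two wall brackets up to 95 mm high whose inner ends are 209 mm from the middle. Origin: plate centre at worktop height; y runs along the bar in the direction to push the slider, x across it, away from the robot
- bar_mid (a point): middle of the bar, on its axis. The slider starts 90 to 160 mm before it (-y of the rail), the ring 10 to 60 mm before it, and the tight spot is felt with the slider's middle anywhere from 20 to 150 mm past it (+y); it cannot be seen
- slider: steel slider, 52 mm long, 41 mm thick, top 101 mm above the worktop, with a hand-shower holder out to 78 mm on the +x side; origin on the bar's axis half-way along it. Slack it runs at 2 to 4 N, about 1 N more with the ring; at the tight spot this climbs about 1 N for each mm. 8 to 14 N in all is plainly tight, over 20 N scores the bar. Let go there, it gives back a few mm
- slider_front (a point): point on the bar's axis in the slider's front end face, which pushes the ring (26 mm from the slider's middle)
- knob_grip (a point): clamp knob on top of the slider: upright black wing 46 mm long, 10 mm thick, 106 to 138 mm above the worktop; this point is on its vertical axis, through the slider's middle, 125 mm above the worktop. Slack, the wing stands across the bar, so fingers closing along the bar pinch it and can push and draw the slider by it. It turns at 0.13 N m, up to 0.25 N m as it bites
- knob (a joint): turn of the clamp knob, rad, growing clockwise seen from above: 0 is slack with the wing square across the bar (starts at 0 to 0.12), it bites from 0.7, clamped over 1.0, stop at 1.4; clamped it stays as turned
- ring: black rubber ring on the bar, 30 mm outside, 6 mm wide; its origin is its centre, on the bar's axis. It stays where it is left and starts between the slider and the tight spot
- shoe: plastic liner inside the slider, unseen, moves with it; the bar's tight spot presses on it. Its origin is the slider's
- hexkey_b: hex key 73 mm long, lying on the plate before the bar; leave it alone
- nut_b: union nut 32 mm, lying on the plate behind the bar; leave it alone
- head_b: chrome shower head, 125 mm wide, 91 mm high, standing behind; leave it alone
- driver_b: screwdriver 182 mm long, lying to the left; leave it alone
- nipple_b: brass nipple 40 mm high, standing to the left; leave it alone

How it is judged:
By the outcome, as a careful person would: the job done as asked, in the order asked, and still so for the second after the job is handed in, with the robot touching nothing.
It also fails if it takes over 72 s, if anything falls off the work surface, if the arm or the gripper's body presses on something with over 40 N, if the wrist force passes 120 N, or if a joint passes its speed limit or range.

## Working session

There is one attempt and no reset: what is moved stays moved. The work goes in short steps, Python scripts to look and compute and a tool call to move; the robot and the scene stay as the last step left them, time stands still between calls to the robot, and variables do not carry over. Pictures are saved under pics/ and viewed, at most 10 in all, crops included, and the job is handed in when it is done.

Besides the shell and the picture viewer there is one more tool, called after "Call:" by a JSON object that holds its "method" and its "body", one argument or row to a line. carry_out: Moves the arm, as the interface text tells. Its arguments: {"type":"object","properties":{"linear":{"type":"array","items":{"type":"array","items":{"type":"number"}}},"roll":{"type":"array","items":{"type":"number"}},"claw":{"type":"array","items":{"type":"number"}}},"required":["linear","roll","claw"]}

```bash
mkdir -p pics
python3 - <<'E'
from workcell import robot
import cv2, numpy as np
s=robot.get_state()
print({k:np.round(v,3).tolist() for k,v in s.items()}, robot.tcp_to_grasp)
for n in ("scene","side"):
    f=robot.grab_frame(n); cv2.imwrite(f"pics/{n}0.png",f["pixels"][:,:,::-1]); np.savez(f"{n}0.npz",**f)
E
```

```text
{'t': 0.0, 'q': [-1.16, 0.468, -0.012, 1.604, 0.006, 1.071, -0.056], 'qvel': [-0.001, 0.0, -0.002, 0.001, 0.001, -0.001, 0.003], 'tau': [-0.001, -53.238, 0.021, -25.132, 0.011, 0.008, -0.0], 'ee_pos': [0.285, 0.584, 0.23], 'ee_rot': [[-0.899, 0.438, -0.001], [0.438, 0.899, -0.002], [-0.0, -0.002, -1.0]], 'wrist_force': [0.067, -0.246, -0.178], 'torque': [0.023, -0.002, 0.039], 'gripper_force': 0.0, 'opening': 0.085} 0.0187
```

View pics/scene0.png

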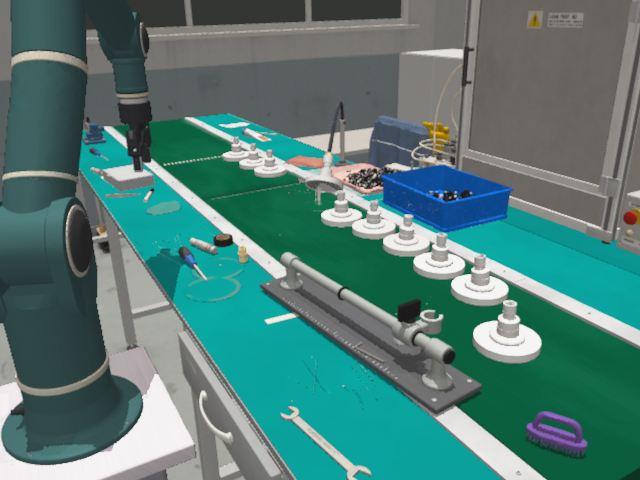

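View pics/side0.png

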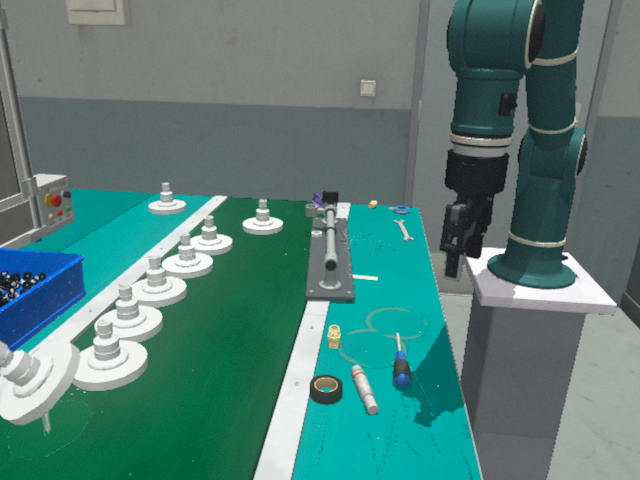

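The scene view shows the rail with the slider and wing at about (409,312), the ring at (343,294), the left bracket at (290,262) and the right bracket at (440,360). Next I'll turn these into positions using depth.

```bash
cat > h.py <<'E'
import numpy as np
def cloud(f,T=None):
    z=f["z_map"]; K=f["K"]; T=f["T"] if T is None else T
    v,u=np.mgrid[:z.shape[0],:z.shape[1]]
    P=np.stack([(u-K[0,2])/K[0,0]*z,(v-K[1,2])/K[1,1]*z,z],-1)
    P=P@T[:3,:3].T+T[:3,3]; P[z==0]=np.nan
    return P
E
python3 - <<'E'
import numpy as np,cv2
from h import cloud
f=dict(np.load("scene0.npz")); P=cloud(f); I=f["pixels"].astype(int)
R=np.zeros(P.shape[:2],bool); R[245:400,260:470]=1
z=P[...,2]
m=R&(z>.078)&(z<.093)&(P[...,0]<.9)
# bar: between brackets
Q=P[m]; 
vx,vy,x0,y0=cv2.fitLine(Q[:,:2].astype(np.float32),cv2.DIST_HUBER,0,.005,.005).ravel()
d=np.array([vx,vy]); d*=np.sign(d[1]); print("dir",d,"pt",x0,y0,len(Q),"ang",np.degrees(np.arctan2(-d[0],d[1])))
n=np.array([d[1],-d[0]]); c=np.array([x0,y0])
S=lambda A:np.stack([(A[:,:2]-c)@n,(A[:,:2]-c)@d,A[:,2]],1)
for nm,mm in (("all>.05",R&(z>.06)),("wing",R&(z>.108)&(z<.145)),("plate",R&(z>.012)&(z<.024)),("dark ring",m&(I.sum(-1)<130))):
    A=P[mm]; a=S(A); print(nm,len(A),np.percentile(A,[1,50,99],axis=0).round(3).tolist(),np.percentile(a,[1,50,99],axis=0).round(3).tolist())
for p in ((343,294),(409,312),(404,318),(413,303),(290,262)): print(p,P[p[1],p[0]].round(4),I[p[1],p[0]],S(P[p[1],p[0]][None]).round(3))
E
```

```text
dir [-0.10769358  0.99418414] pt 0.5121322 -0.00070456415 2246 ang 6.182377
all>.05 3769 [[0.484, -0.27, 0.062], [0.527, -0.171, 0.087], [0.853, 0.215, 0.138]] [[-0.014, -0.272, 0.062], [0.001, -0.171, 0.087], [0.353, 0.217, 0.138]]
wing 418 [[0.515, -0.184, 0.108], [0.535, -0.176, 0.125], [0.56, -0.168, 0.14]] [[-0.016, -0.185, 0.108], [0.004, -0.178, 0.125], [0.029, -0.168, 0.14]]
plate 8828 [[0.448, -0.292, 0.013], [0.526, -0.034, 0.019], [0.905, 0.254, 0.023]] [[-0.048, -0.294, 0.013], [0.006, -0.041, 0.019], [0.407, 0.245, 0.023]]
dark ring 77 [[0.506, -0.273, 0.078], [0.542, -0.269, 0.083], [0.559, 0.012, 0.092]] [[-0.006, -0.274, 0.078], [0.003, -0.271, 0.083], [0.02, 0.011, 0.092]]
(343, 294) [ 0.5115 -0.0006  0.0834] [158 160 154] [[-0.001  0.     0.083]]
(409, 312) [ 0.5348 -0.1784  0.1221] [27 28 29] [[ 0.003 -0.179  0.122]]
(404, 318) [ 0.5263 -0.1762  0.1118] [27 26 27] [[-0.005 -0.176  0.112]]
(413, 303) [ 0.5435 -0.1772  0.1365] [35 35 35] [[ 0.012 -0.179  0.137]]
(290, 262) [0.4889 0.1865 0.0855] [120 121 117] [[-0.003  0.189  0.086]]
```

Call:
{"method": "carry_out", "body": {
  "linear": [
    [-0.5, 0, 0],
    [-0.5, 0, 0],
    [-0.5, 0, 0],
    [-0.5, 0, 0],
    [-0.5, 0, 0],
    [-0.5, 0, 0],
    [-0.5, 0, 0]
  ],
  "roll": [-0.92, -0.92, -0.92, -0.92, -0.92, -0.92, -0.92],
  "claw": [1, 1, 1, 1, 1, 1, 1]
}}

```text
t: 0.98
ee_pos: [0.4206, 0.5545, 0.2307]
ee_rot: [[-0.994, -0.11, -0.001], [-0.11, 0.994, -0.001], [0.001, -0.001, -1.0]]
wrist_force: [0.0, -0.3, -0.5]
opening: 0.0854
gripper_force: 0.0
```

Call:
{"method": "carry_out", "body": {
  "linear": [
    [0, -1, 0],
    [0, -1, 0],
    [0, -1, 0],
    [0, -1, 0],
    [0, -1, 0],
    [0, -1, 0],
    [0, -1, 0],
    [0, -1, 0],
    [0, -1, 0],
    [0, -1, 0]
  ],
  "roll": [0, 0, 0, 0, 0, 0, 0, 0, 0, 0],
  "claw": [1, 1, 1, 1, 1, 1, 1, 1, 1, 1]
}}

```text
t: 2.22
ee_pos: [0.463, 0.1559, 0.2311]
ee_rot: [[-0.994, -0.108, -0.0], [-0.108, 0.994, -0.0], [0.0, -0.0, -1.0]]
wrist_force: [0.2, -0.1, 0.1]
opening: 0.0851
gripper_force: 0.0
```

Call:
{"method": "carry_out", "body": {
  "linear": [
    [0, -1, 0],
    [0, -1, 0],
    [0, -1, 0],
    [0, -1, 0],
    [0, -1, 0],
    [0, -1, 0],
    [0, 0, 0],
    [0, 0, 0]
  ],
  "roll": [0, 0, 0, 0, 0, 0, 0, 0],
  "claw": [1, 1, 1, 1, 1, 1, 1, 1]
}}

```text
t: 3.22
ee_pos: [0.4889, -0.0807, 0.231]
ee_rot: [[-0.994, -0.108, -0.001], [-0.108, 0.994, 0.001], [0.001, 0.001, -1.0]]
wrist_force: [0.2, 1.0, -0.0]
opening: 0.0858
gripper_force: 0.0
```

```bash
cat >> h.py <<'E'
def wrist(robot):
    s=robot.get_state(); f=robot.grab_frame("wrist")
    T=np.eye(4); T[:3,:3]=s["ee_rot"]; T[:3,3]=s["ee_pos"]
    f["T"]=T@f["hand_eye"]; return s,f
E
python3 - <<'E'
from workcell import robot
import cv2, numpy as np
from h import *
s,f=wrist(robot); np.savez("w1.npz",**f); cv2.imwrite("pics/w1.png",f["pixels"][:,:,::-1])
print(f["hand_eye"].round(3), np.round(s["q"],2))
P=cloud(f); z=P[...,2]
m=(z>.081)&(z<.0915)
vx,vy,x0,y0=cv2.fitLine(P[m][:,:2].astype(np.float32),cv2.DIST_HUBER,0,.003,.003).ravel()
d=np.array([vx,vy]); d*=np.sign(d[1]); print("bar dir",d,x0,y0,m.sum())
w=P[(z>.128)&(z<.142)]
print("wing",len(w), w.mean(0), np.percentile(w,[1,99],axis=0)); print(cv2.minAreaRect((w[:,:2]*1000).astype(np.float32)))
n=np.array([d[1],-d[0]]); print("wing off bar",(w[:,:2].mean(0)-[x0,y0])@n)
E
```

```text
[[-0.001 -0.945 -0.328  0.085]
 [ 1.    -0.001 -0.     0.001]
 [ 0.    -0.328  0.945 -0.143]
 [ 0.     0.     0.     1.   ]] [-0.07  0.2   0.19  1.98 -0.05  0.96  1.82]
bar dir [-0.0947869  0.9954976] 0.5180965 0.0011056403 11907
wing 951 [ 0.53591948 -0.17165305  0.13670522] [[ 0.51697549 -0.17752002  0.12840128]
 [ 0.56006453 -0.16741049  0.14001168]]
((539.339111328125, -172.64596557617188), (45.5128173828125, 10.4826078414917), 2.894888162612915)
wing off bar 0.0013674653895481938
```

View pics/w1.png

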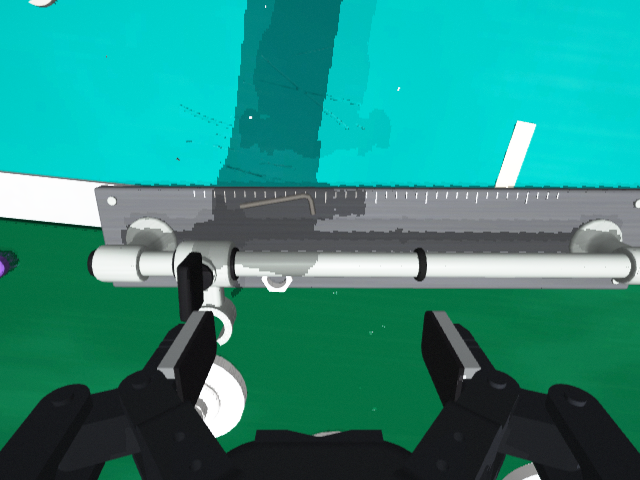

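The wrist view shows the wing at about (190,285), and dark bands on the bar at x≈421 and x≈234. I need to tell which band is the ring, so I'll zoom in and work out their coordinates along the rail.

Run:
```python
import cv2, numpy as np
from h import *
f=dict(np.load("w1.npz")); P=cloud(f); I=f["pixels"]
a=cv2.resize(I[180:330,85:285],None,fx=4,fy=4,interpolation=cv2.INTER_CUBIC)[:600]
b=cv2.resize(I[225:300,400:640],(800,250),interpolation=cv2.INTER_CUBIC)
a=cv2.resize(a,(467,350)); o=np.zeros((600,800,3),np.uint8); o[:350,:467]=a; o[350:]=b
cv2.imwrite("pics/w1z.png",o[:,:,::-1])
d=np.array([-.0948,.9955]); c=np.array([.5181,.0011])
print("s along bar / z / sum by column, at row of max height near bar")
for u in list(range(88,150,6))+list(range(170,250,4))+list(range(408,434,2))+list(range(565,640,5)):
    col=P[235:300,u]; k=np.nanargmax(np.where(col[:,2]<.104,col[:,2],-1)); p=col[k]
    print(u,235+k,round(float((p[:2]-c)@d),4),round(float(p[2]),4),int(I[235+k,u].sum()))
z=P[...,2]; A=P[(z>.012)&(z<.023)]; A=A[(abs((A[:,:2]-c)@[d[1],-d[0]])<.07)]
print("plate s",np.percentile((A[:,:2]-c)@d,[0.1,99.9]))
# scene plate left end
g=dict(np.load("scene0.npz")); Q=cloud(g); z=Q[...,2]; A=Q[(z>.012)&(z<.023)]; A=A[(abs((A[:,:2]-c)@[d[1],-d[0]])<.058)&(abs(A[:,1])<.4)]
s=(A[:,:2]-c)@d; print("scene plate s",np.percentile(s,[0,.5,99.5,100]))
```

```text
s along bar / z / sum by column, at row of max height near bar
88 268 -0.272 0.0919 107
94 269 -0.2642 0.0963 729
100 268 -0.2591 0.0962 736
106 272 -0.2549 0.096 734
112 272 -0.2498 0.0961 736
118 267 -0.2445 0.0953 737
124 275 -0.2405 0.0957 716
130 270 -0.2349 0.0955 731
136 274 -0.2305 0.0954 696
142 270 -0.2276 0.0902 725
148 268 -0.2221 0.0906 732
170 266 -0.2033 0.0904 736
174 271 -0.1964 0.0999 586
178 265 -0.1929 0.099 351
182 260 -0.1902 0.0964 649
186 255 -0.1872 0.0942 643
190 252 -0.1848 0.0912 506
194 251 -0.1817 0.0904 369
198 252 -0.1782 0.091 238
202 261 -0.1718 0.1022 470
206 263 -0.1689 0.1017 482
210 268 -0.1655 0.1032 375
214 276 -0.163 0.1028 442
218 272 -0.1605 0.0995 733
222 273 -0.1572 0.0996 726
226 276 -0.1542 0.099 726
230 279 -0.1521 0.0951 249
234 277 -0.1493 0.0925 87
238 268 -0.146 0.0899 736
242 270 -0.1426 0.0904 729
246 268 -0.1391 0.0903 739
408 271 -0.0015 0.0904 728
410 273 0.0004 0.0905 708
412 270 0.0015 0.0917 733
414 267 0.0031 0.0909 752
416 267 0.0047 0.0911 752
418 276 0.0072 0.0913 70
420 270 0.0075 0.094 109
422 269 0.009 0.0941 128
424 266 0.0105 0.0939 125
426 270 0.0128 0.0931 353
428 269 0.0149 0.0916 739
430 271 0.0171 0.0907 728
432 270 0.0186 0.091 733
565 269 0.132 0.09 730
570 268 0.1352 0.091 732
575 267 0.1398 0.0902 730
580 273 0.1449 0.0909 713
585 271 0.1491 0.0903 725
590 272 0.1536 0.0904 720
595 269 0.1566 0.091 729
600 267 0.1606 0.0908 727
605 272 0.1655 0.0914 719
610 267 0.1694 0.0904 728
615 272 0.1745 0.0908 719
620 273 0.179 0.0908 710
625 273 0.1835 0.0906 711
630 278 0.1863 0.0936 306
635 276 0.1888 0.0948 693
plate s [-0.41131749  0.25285254]
scene plate s [-0.30214555 -0.30052211  0.25146099  0.26329045]
```

View pics/w1z.png

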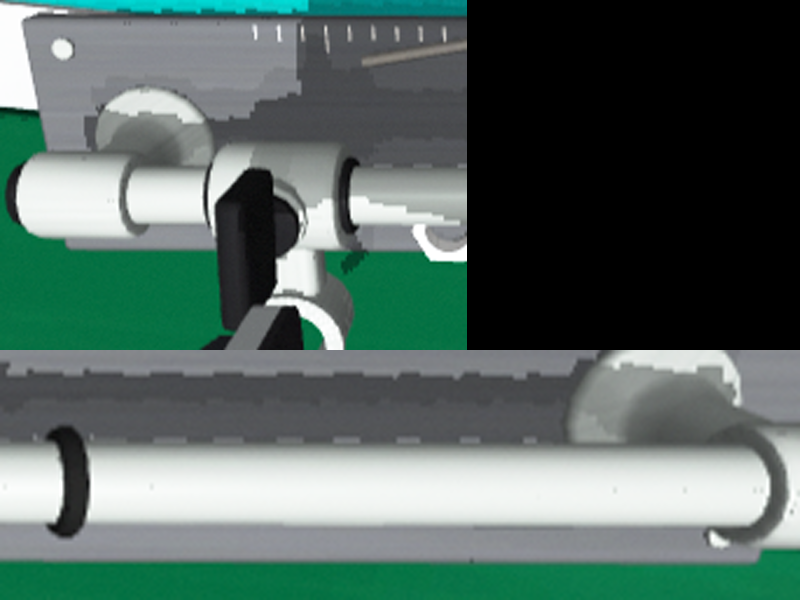

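Rail coordinates from this: the bracket ends at s = -0.229 and 0.186 put the bar middle at s ≈ -0.0215. The slider's middle is at about -0.174, and the dark line on its front end is its own seal. The real ring is at s ≈ 0.009. Next I'll refine the bar axis and get the move to the grasp.

Run:
```python
import numpy as np
from scipy.optimize import least_squares
from h import *
from workcell import robot
f=dict(np.load("w1.npz")); P=cloud(f)
c=np.array([.5181,.0011])
B=P[235:300,250:410].reshape(-1,3); B=B[(B[:,2]>.079)&(B[:,2]<.093)]
def res(p):
    d=np.array([-np.sin(p[0]),np.cos(p[0])]); n=np.array([d[1],-d[0]])
    return np.hypot((B[:,:2]-c)@n-p[1],B[:,2]-p[2])-.011
r=least_squares(res,[.095,0,.079],loss="huber",f_scale=.001); th,o,zc=r.x
print("bar yaw deg",np.degrees(th),"offset",o,"z",zc)
d=np.array([-np.sin(th),np.cos(th)]); n=np.array([d[1],-d[0]])
z=P[...,2]; w=P[(z>.110)&(z<.142)]; w=w[(w[:,0]>.5)&(w[:,1]<-.15)]
print("wing n range",np.percentile((w[:,:2]-c)@n,[1,50,99])," s",np.percentile((w[:,:2]-c)@d,[1,50,99]),len(w))
s=robot.get_state(); g=c+n*(o)+d*(-.1735)
D=np.r_[g,.108]-s["ee_pos"]; print("target",g,"tool shift units",(s["ee_rot"].T@D/.04).round(3))
```

```text
bar yaw deg 5.859321131795907 offset 0.004248459797534531 z 0.07878411052385709
wing n range [-0.0189911  -0.00109245  0.02389965]  s [-0.17974754 -0.17155795 -0.16910041] 1437
target [ 0.54003824 -0.17105985] tool shift units [-1.023 -2.401  3.074]
```

Call:
{"method": "carry_out", "body": {
  "linear": [
    [-0.35, -0.8, 0.1],
    [-0.35, -0.8, 0.2],
    [-0.32, -0.82, 0.3],
    [0, 0, 0.6],
    [0, 0, 0.6],
    [0, 0, 0.6],
    [0, 0, 0.4],
    [0, 0, 0.27],
    [0, 0, 0],
    [0, 0, 0]
  ],
  "roll": [0.06, 0, 0, 0, 0, 0, 0, 0, 0, 0],
  "claw": [1, 1, 1, 1, 1, 1, 1, 1, 1, 1]
}}

```text
t: 4.53
ee_pos: [0.5404, -0.1734, 0.1092]
ee_rot: [[-0.995, -0.103, 0.001], [-0.103, 0.995, -0.0], [-0.001, -0.0, -1.0]]
wrist_force: [-0.1, -0.3, 0.2]
opening: 0.0856
gripper_force: 0.0
```

Run:
```python
from workcell import robot
import cv2
from h import *
s,f=wrist(robot); np.savez("w2.npz",**f); cv2.imwrite("pics/w2.png",f["pixels"][:,:,::-1])
```

```text
(no output)
```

View pics/w2.png

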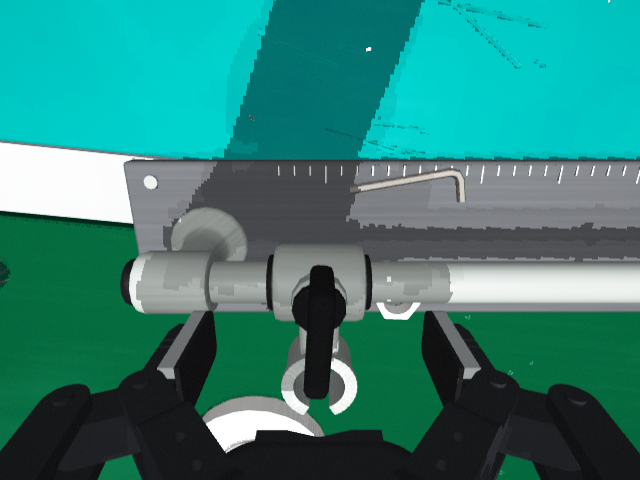

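The wing (column 320) sits centred between the open fingers, and the slider's ends have their own black seals. I'll close on it.

Call:
{"method": "carry_out", "body": {
  "linear": [
    [0, 0, 0],
    [0, 0, 0],
    [0, 0, 0],
    [0, 0, 0],
    [0, 0, 0],
    [0, 0, 0],
    [0, 0, 0],
    [0, 0, 0]
  ],
  "roll": [0, 0, 0, 0, 0, 0, 0, 0],
  "claw": [0, -0.6, -1, -1, -1, -1, -1, -1]
}}

```text
t: 5.58
ee_pos: [0.5399, -0.1734, 0.1086]
ee_rot: [[-0.995, -0.102, 0.0], [-0.102, 0.995, -0.0], [-0.0, -0.0, -1.0]]
wrist_force: [-0.4, -0.3, 2.7]
opening: 0.0092
gripper_force: 59.8
```

Call:
{"method": "carry_out", "body": {
  "linear": [
    [0, 0.06, 0],
    [0, 0.12, 0],
    [0, 0.12, 0],
    [0, 0.12, 0],
    [0, 0.12, 0],
    [0, 0.12, 0],
    [0, 0.12, 0],
    [0, 0.12, 0]
  ],
  "roll": [0, 0, 0, 0, 0, 0, 0, 0],
  "claw": [-1, -1, -1, -1, -1, -1, -1, -1]
}}

```text
t: 6.58
ee_pos: [0.5362, -0.1371, 0.1086]
ee_rot: [[-0.995, -0.103, 0.0], [-0.103, 0.995, -0.0], [-0.0, -0.0, -1.0]]
wrist_force: [0.4, -3.0, 3.7]
opening: 0.0093
gripper_force: 60.0
```

Call:
{"method": "carry_out", "body": {
  "linear": [
    [0, 0.13, 0],
    [0, 0.13, 0],
    [0, 0.13, 0],
    [0, 0.13, 0],
    [0, 0.13, 0],
    [0, 0.13, 0],
    [0, 0.13, 0],
    [0, 0.13, 0],
    [0, 0.13, 0],
    [0, 0.13, 0]
  ],
  "roll": [0, 0, 0, 0, 0, 0, 0, 0, 0, 0],
  "claw": [-1, -1, -1, -1, -1, -1, -1, -1, -1, -1]
}}

```text
t: 7.82
ee_pos: [0.5308, -0.0854, 0.1086]
ee_rot: [[-0.995, -0.103, 0.0], [-0.103, 0.995, 0.0], [-0.0, -0.0, -1.0]]
wrist_force: [0.5, -2.2, 5.2]
opening: 0.0088
gripper_force: 60.2
```

Call:
{"method": "carry_out", "body": {
  "linear": [
    [0, 0.13, 0],
    [0, 0.13, 0],
    [0, 0.13, 0],
    [0, 0.13, 0],
    [0, 0.13, 0],
    [0, 0.13, 0],
    [0, 0.13, 0],
    [0, 0.13, 0],
    [0, 0.13, 0],
    [0, 0.1, 0]
  ],
  "roll": [0, 0, 0, 0, 0, 0, 0, 0, 0, 0],
  "claw": [-1, -1, -1, -1, -1, -1, -1, -1, -1, -1]
}}

```text
t: 9.07
ee_pos: [0.5256, -0.0347, 0.1086]
ee_rot: [[-0.995, -0.103, 0.0], [-0.103, 0.995, 0.0], [-0.0, 0.0, -1.0]]
wrist_force: [0.8, -2.3, 5.5]
opening: 0.009
gripper_force: 60.2
```

Call:
{"method": "carry_out", "body": {
  "linear": [
    [0, 0.1, 0],
    [0, 0.1, 0],
    [0, 0.1, 0],
    [0, 0.1, 0],
    [0, 0.1, 0]
  ],
  "roll": [0, 0, 0, 0, 0],
  "claw": [-1, -1, -1, -1, -1]
}}

```text
t: 9.7
ee_pos: [0.5235, -0.0152, 0.1086]
ee_rot: [[-0.995, -0.103, 0.0], [-0.103, 0.995, -0.0], [-0.0, -0.0, -1.0]]
wrist_force: [0.2, -4.3, 4.7]
opening: 0.0091
gripper_force: 60.3
```

Call:
{"method": "carry_out", "body": {
  "linear": [
    [0, 0.06, 0],
    [0, 0.06, 0],
    [0, 0.05, 0]
  ],
  "roll": [0, 0, 0],
  "claw": [-1, -1, -1]
}}

```text
t: 10.07
ee_pos: [0.5228, -0.0087, 0.1086]
ee_rot: [[-0.995, -0.103, 0.0], [-0.103, 0.995, -0.0], [-0.0, -0.0, -1.0]]
wrist_force: [0.9, -5.1, 5.6]
opening: 0.009
gripper_force: 60.3
```

Call:
{"method": "carry_out", "body": {
  "linear": [
    [0, 0.05, 0],
    [0, 0.05, 0],
    [0, 0.05, 0]
  ],
  "roll": [0, 0, 0],
  "claw": [-1, -1, -1]
}}

```text
t: 10.45
ee_pos: [0.5222, -0.0027, 0.1086]
ee_rot: [[-0.995, -0.103, 0.0], [-0.103, 0.995, -0.0], [-0.0, -0.0, -1.0]]
wrist_force: [1.1, -3.4, 5.3]
opening: 0.0093
gripper_force: 60.3
```

Call:
{"method": "carry_out", "body": {
  "linear": [
    [0, 0.06, 0],
    [0, 0.06, 0],
    [0, 0.06, 0]
  ],
  "roll": [0, 0, 0],
  "claw": [-1, -1, -1]
}}

```text
t: 10.82
ee_pos: [0.5215, 0.0044, 0.1086]
ee_rot: [[-0.995, -0.103, 0.0], [-0.103, 0.995, -0.0], [-0.0, -0.0, -1.0]]
wrist_force: [1.2, -4.1, 4.8]
opening: 0.0091
gripper_force: 60.3
```

Call:
{"method": "carry_out", "body": {
  "linear": [
    [0, 0.06, 0],
    [0, 0.06, 0],
    [0, 0.06, 0]
  ],
  "roll": [0, 0, 0],
  "claw": [-1, -1, -1]
}}

```text
t: 11.2
ee_pos: [0.5208, 0.0116, 0.1086]
ee_rot: [[-0.995, -0.103, 0.0], [-0.103, 0.995, -0.0], [-0.0, -0.0, -1.0]]
wrist_force: [-0.0, -4.0, 5.7]
opening: 0.0089
gripper_force: 60.3
```

Call:
{"method": "carry_out", "body": {
  "linear": [
    [0, 0.06, 0],
    [0, 0.06, 0],
    [0, 0.06, 0]
  ],
  "roll": [0, 0, 0],
  "claw": [-1, -1, -1]
}}

```text
t: 11.58
ee_pos: [0.52, 0.0188, 0.1086]
ee_rot: [[-0.995, -0.103, 0.0], [-0.103, 0.995, -0.0], [-0.0, -0.0, -1.0]]
wrist_force: [0.8, -3.4, 5.8]
opening: 0.0089
gripper_force: 60.3
```

Call:
{"method": "carry_out", "body": {
  "linear": [
    [0, 0.06, 0],
    [0, 0.06, 0],
    [0, 0.06, 0]
  ],
  "roll": [0, 0, 0],
  "claw": [-1, -1, -1]
}}

```text
t: 11.95
ee_pos: [0.5192, 0.0259, 0.1086]
ee_rot: [[-0.995, -0.103, 0.0], [-0.103, 0.995, -0.0], [-0.0, -0.0, -1.0]]
wrist_force: [1.5, -3.4, 5.4]
opening: 0.009
gripper_force: 60.3
```

Call:
{"method": "carry_out", "body": {
  "linear": [
    [0, 0.06, 0],
    [0, 0.06, 0],
    [0, 0.06, 0]
  ],
  "roll": [0, 0, 0],
  "claw": [-1, -1, -1]
}}

```text
t: 12.32
ee_pos: [0.5185, 0.033, 0.1086]
ee_rot: [[-0.995, -0.103, 0.0], [-0.103, 0.995, -0.0], [-0.0, -0.0, -1.0]]
wrist_force: [0.1, -3.8, 5.5]
opening: 0.0092
gripper_force: 60.3
```

Call:
{"method": "carry_out", "body": {
  "linear": [
    [0, 0.06, 0],
    [0, 0.06, 0],
    [0, 0.06, 0]
  ],
  "roll": [0, 0, 0],
  "claw": [-1, -1, -1]
}}

```text
t: 12.7
ee_pos: [0.5181, 0.0377, 0.1086]
ee_rot: [[-0.995, -0.101, 0.001], [-0.101, 0.995, -0.003], [-0.0, -0.003, -1.0]]
wrist_force: [1.0, -10.5, 5.7]
opening: 0.0093
gripper_force: 60.3
```

Call:
{"method": "carry_out", "body": {
  "linear": [
    [0, 0, 0]
  ],
  "roll": [0],
  "claw": [-1]
}}

```text
t: 12.82
ee_pos: [0.518, 0.0382, 0.1086]
ee_rot: [[-0.995, -0.101, 0.001], [-0.101, 0.995, -0.002], [-0.0, -0.003, -1.0]]
wrist_force: [1.0, -7.5, 5.6]
opening: 0.0092
gripper_force: 60.3
```

Call:
{"method": "carry_out", "body": {
  "linear": [
    [0, 0.04, 0]
  ],
  "roll": [0],
  "claw": [-1]
}}

```text
t: 12.95
ee_pos: [0.5179, 0.0388, 0.1086]
ee_rot: [[-0.995, -0.101, 0.001], [-0.101, 0.995, -0.004], [-0.0, -0.004, -1.0]]
wrist_force: [2.2, -10.8, 7.0]
opening: 0.0092
gripper_force: 60.3
```

It's tight: about 10.8 N and the slider has nearly stopped. Now I'll draw back.

Call:
{"method": "carry_out", "body": {
  "linear": [
    [0, -0.06, 0],
    [0, -0.1, 0],
    [0, -0.1, 0],
    [0, -0.1, 0],
    [0, -0.1, 0],
    [0, -0.1, 0],
    [0, -0.06, 0],
    [0, 0, 0]
  ],
  "roll": [0, 0, 0, 0, 0, 0, 0, 0],
  "claw": [-1, -1, -1, -1, -1, -1, -1, -1]
}}

```text
t: 13.95
ee_pos: [0.5199, 0.0192, 0.1086]
ee_rot: [[-0.995, -0.104, -0.0], [-0.104, 0.995, 0.002], [0.0, 0.002, -1.0]]
wrist_force: [1.2, 0.7, 5.4]
opening: 0.0091
gripper_force: 60.4
```

Run:
```python
from workcell import robot
import cv2
from h import *
s,f=wrist(robot); np.savez("w3.npz",**f); cv2.imwrite("pics/w3.png",f["pixels"][:,:,::-1])
P=cloud(f); I=f["pixels"].astype(int).sum(-1); c=s["ee_pos"][:2]; d=np.array([-.1021,.9948])
print(s["ee_pos"],s["wrist_force"])
for r in (268,275,282,290):
    print(r,[(u,round(float((P[r,u,:2]-c)@d*1000),1),round(float(P[r,u,2])*1000),int(I[r,u])) for u in range(355,425,3)])
```

```text
[0.51994914 0.01924576 0.10856032] [1.16607099 0.70203937 5.36673497]
268 [(355, 17.8, 93, 437), (358, 19.2, 93, 435), (361, 20.8, 91, 631), (364, 22.3, 91, 620), (367, 24.6, 85, 70), (370, 26.0, 86, 54), (373, 28.0, 82, 386), (376, 29.6, 82, 384), (379, 31.1, 82, 385), (382, 32.8, 81, 386), (385, 34.1, 83, 387), (388, 35.6, 83, 387), (391, 37.2, 82, 384), (394, 38.6, 83, 388), (397, 40.1, 83, 390), (400, 41.6, 83, 388), (403, 43.3, 82, 387), (406, 44.6, 83, 390), (409, 46.1, 83, 74), (412, 47.0, 85, 63), (415, 48.2, 86, 87), (418, 49.4, 87, 97), (421, 51.3, 86, 66), (424, 53.8, 83, 515)]
275 [(355, 17.6, 95, 470), (358, 19.0, 95, 462), (361, 20.6, 94, 450), (364, 22.1, 93, 444), (367, 24.0, 90, 77), (370, 25.8, 88, 65), (373, 27.7, 85, 444), (376, 29.1, 86, 441), (379, 30.5, 87, 440), (382, 32.1, 86, 440), (385, 33.7, 86, 437), (388, 35.1, 86, 444), (391, 36.8, 85, 438), (394, 38.3, 85, 443), (397, 39.9, 85, 444), (400, 41.1, 86, 440), (403, 42.5, 87, 444), (406, 44.5, 85, 437), (409, 45.6, 86, 443), (412, 46.2, 89, 72), (415, 47.7, 89, 60), (418, 49.0, 90, 80), (421, 50.5, 90, 70), (424, 52.7, 87, 664)]Traceback (most recent call last):
  File "<stdin>", line 8, in <module>
ValueError: cannot convert float NaN to integer
```

View pics/w3.png

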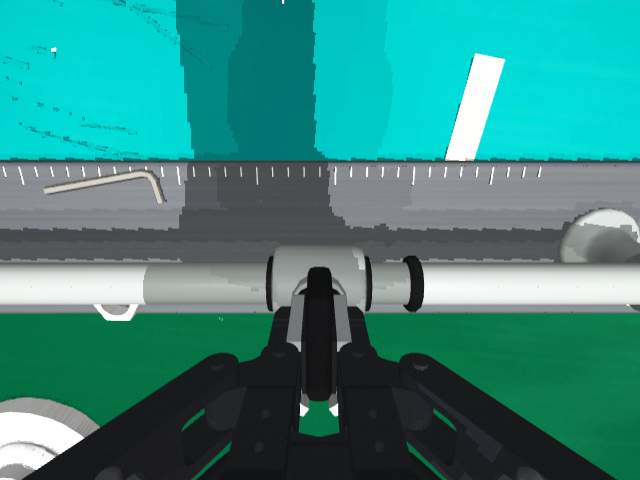

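The wrist view shows the slider's front edge at column ~371 and the ring at 409–422. That makes the bare gap about 19.5 mm, which matches the 19.7 mm of TCP travel, so I need about 5.4 mm more.

Call:
{"method": "carry_out", "body": {
  "linear": [
    [0, -0.07, 0],
    [0, -0.07, 0],
    [0, 0, 0]
  ],
  "roll": [0, 0, 0],
  "claw": [-1, -1, -1]
}}

```text
t: 14.38
ee_pos: [0.5205, 0.0137, 0.1086]
ee_rot: [[-0.995, -0.104, -0.0], [-0.104, 0.995, 0.002], [0.0, 0.002, -1.0]]
wrist_force: [0.1, 1.7, 5.4]
opening: 0.0092
gripper_force: 60.4
```

Call:
{"method": "carry_out", "body": {
  "linear": [
    [0, 0, 0],
    [0, 0, 0],
    [0, 0, 0],
    [0, 0, 0],
    [0, 0, 0],
    [0, 0, 0],
    [0, 0, 0],
    [0, 0, 0],
    [0, 0, 0],
    [0, 0, 0]
  ],
  "roll": [0.6, 0.8, 0.8, 0.8, 0.8, 0.8, 0.8, 0.8, 0.8, 0.8],
  "claw": [-1, -1, -1, -1, -1, -1, -1, -1, -1, -1]
}}

```text
t: 15.62
ee_pos: [0.5206, 0.014, 0.1086]
ee_rot: [[-0.838, 0.546, -0.0], [0.546, 0.838, 0.002], [0.001, 0.002, -1.0]]
wrist_force: [0.3, 2.4, 6.6]
opening: 0.0089
gripper_force: 60.3
```

```bash
python3 -c "
from workcell import robot
s=robot.get_state(); print(s['ee_pos'],s['torque'],s['wrist_force'],s['q'])"
```

```text
[0.52061229 0.01398606 0.10858241] [ 0.45914962 -0.05707799  0.12524791] [0.26165325 2.41404483 6.60736173] [-0.37327508  0.43226099  0.34799972  2.03205423 -0.22337753  0.71280786
  1.10833192]
```

Call:
{"method": "carry_out", "body": {
  "linear": [
    [0, 0, 0],
    [0, 0, 0],
    [0, 0, 0],
    [0, 0, 0],
    [0, 0, 0],
    [0, 0, 0],
    [0, 0, 0],
    [0, 0, 0],
    [0, 0, 0],
    [0, 0, 0]
  ],
  "roll": [0.7, 0.7, 0.7, 0.7, 0.7, 0.7, 0.7, 0.7, 0.7, 0],
  "claw": [-1, -1, -1, -1, -1, -1, -1, -1, -1, -1]
}}

```text
t: 16.88
ee_pos: [0.5208, 0.0141, 0.1086]
ee_rot: [[-0.43, 0.903, 0.0], [0.903, 0.43, 0.002], [0.002, 0.001, -1.0]]
wrist_force: [1.1, 1.7, 5.8]
opening: 0.0093
gripper_force: 60.5
```

```bash
python3 -c "
from workcell import robot
s=robot.get_state(); print(s['ee_pos'],s['torque'],s['wrist_force'],s['q'])"
```

```text
[0.52077487 0.01408787 0.10861296] [ 0.49722553 -0.0661569  -0.05577336] [1.06445447 1.69093866 5.80597167] [-0.48206027  0.44944112  0.48517838  2.03861118 -0.31415263  0.72434328
  0.64469804]
```

Call:
{"method": "carry_out", "body": {
  "linear": [
    [0, 0, 0],
    [0, 0, 0],
    [0, 0, 0],
    [0, 0, 0],
    [0, 0, -0.3],
    [0, 0, -0.6],
    [0, 0, -0.8],
    [0, 0, -0.8],
    [0, 0, 0],
    [0, 0, 0]
  ],
  "roll": [0, 0, 0, 0, 0, 0, 0, 0, 0, 0],
  "claw": [-0.3, 0.2, 0.2, 0.2, 0.2, 0.2, 0.2, 0.2, 0.2, 0.2]
}}

```text
t: 18.12
ee_pos: [0.5203, 0.0118, 0.2085]
ee_rot: [[-0.429, 0.903, -0.0], [0.903, 0.429, 0.0], [0.0, -0.0, -1.0]]
wrist_force: [-0.3, 0.3, -0.1]
opening: 0.0513
gripper_force: 0.0
```

Run:
```python
from workcell import robot
import cv2
from h import *
s,f=wrist(robot); np.savez("w4.npz",**f); cv2.imwrite("pics/w4.png",f["pixels"][:,:,::-1])
P=cloud(f); I=f["pixels"].astype(int).sum(-1); d=np.array([-.1021,.9948]);n=np.array([d[1],-d[0]]); c=np.array([.5205,.0137])
S=(P[...,:2]-c)@d; N=(P[...,:2]-c)@n; z=P[...,2]
for lo in range(-34,60,1):
    m=(abs(N)<.006)&(S*1000>=lo)&(S*1000<lo+1)&(z>.07)&(z<.105)
    if m.sum(): print(lo,m.sum(),round(np.median(z[m])*1000,1),int(np.median(I[m])),end=" | ")
w=(z>.128)&(z<.142)&(abs(N)<.03)&(abs(S)<.03)
print(cv2.minAreaRect((np.stack([N[w],S[w]],1)*1000).astype(np.float32)),w.sum())
```

```text
-34 21 89.2 428 | -33 17 89.4 441 | -32 14 89.2 427 | -31 19 89.0 439 | -30 14 89.4 432 | -29 15 89.4 435 | -28 12 89.3 435 | -27 4 90.0 389 | -26 8 92.7 297 | -25 15 92.5 103 | -24 2 92.9 102 | -22 6 98.3 237 | -21 13 97.8 358 | -20 11 98.2 378 | -19 10 98.6 384 | -18 11 98.4 387 | -17 10 98.3 391 | -16 8 98.4 387 | -15 6 99.0 389 | -14 1 98.3 390 | 10 2 101.0 255 | 11 6 101.0 326 | 12 12 100.5 426 | 13 10 98.6 566 | 14 9 98.6 651 | 15 8 98.6 658 | 16 10 98.3 657 | 17 12 98.5 664 | 18 12 98.4 663 | 19 17 98.3 662 | 20 26 98.3 657 | 21 23 98.1 682 | 22 39 96.6 508 | 23 34 92.9 238 | 24 21 92.7 110 | 25 24 92.2 107 | 26 32 90.0 143 | 27 23 89.6 660 | 28 21 89.3 681 | 29 24 88.9 682 | 30 20 89.3 681 | 31 23 89.2 684 | 32 22 89.3 686 | 33 22 89.2 674 | 34 21 89.4 688 | 35 23 89.0 677 | 36 24 89.1 682 | 37 22 88.8 680 | 38 22 89.2 680 | 39 24 89.3 680 | 40 24 89.1 683 | 41 21 89.4 676 | 42 24 89.1 687 | 43 25 89.1 686 | 44 22 89.1 680 | 45 23 89.3 674 | 46 27 89.2 682 | 47 23 89.0 689 | 48 21 88.7 670 | 49 21 89.4 687 | 50 24 89.0 669 | 51 17 91.7 434 | 52 24 92.5 95 | 53 24 92.8 99 | 54 25 92.8 103 | 55 26 92.6 102 | 56 26 91.9 98 | 57 31 89.5 368 | 58 25 88.9 673 | 59 24 89.1 691 | ((-0.24012207984924316, 0.8358268737792969), (9.78764533996582, 45.3089485168457), 19.665660858154297) 1107
```

View pics/w4.png

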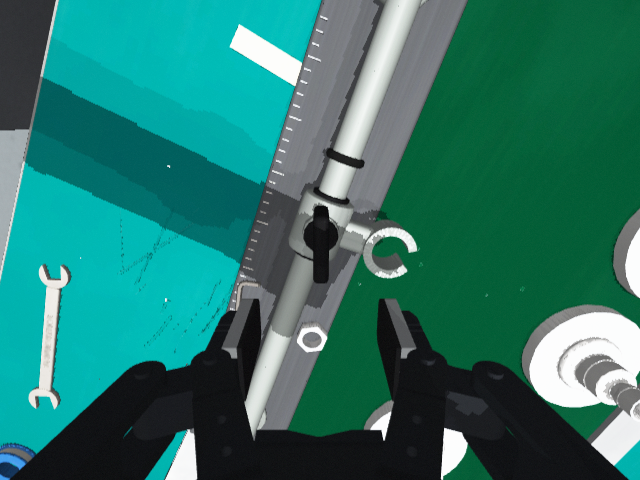

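The final view shows the wing clamped at about 70° (1.23 rad). The slider's front is at 26.3 mm and the ring at 51.3–57.2 mm, so the gap is about 25 mm. The gripper is clear, so I'll hand it in.

```bash
python3 -c "
from workcell import robot
print(robot.hand_in())"
```

```text
the job is handed in; nothing more can be done
None
```

I handed the job in: the slider carried the ring to the tight spot (about 10.8 N), was drawn back to leave about 25 mm of bare bar, and was clamped at about 1.23 rad; the hand-in gave no verdict.

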